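Restock the mender's stall: tin lane and thread cradle

TASK

Get the street mender's stall ready: pull the red tab of the sprung stop fully out and hold it until the empty yellow tin has slid past it to the end of the sloped lane, let the stop spring back behind it, then stand the empty tin upright in the blue crate. Fill the lane with all the full red tins, each set upright in the upper end of the channel so that it slides down to queue behind the closed stop, and lay the upright thread spool on its side in the wooden cradle. Leave the shoe, the glue jar and the hammer where they are; a red tin may get knocked aside while you work.

Things in the scene. Friction and masses are not known exactly. Their poses are not given: they have to be found in the camera images.
- lane: Fixed sloped channel with blue rails, 380 mm long. Origin: middle of its floor's top face, about 86 mm up. Its y axis runs DOWN the slope along the channel (0.28 rad), x across it, z square to the floor. Floor spans y -190 (upper, open end) to +190 mm; inner width 58 mm; rails rise 14 mm above the floor. Slippery floor: tins always slide down by themselves.
- lane_inlet (a point): Point on the middle of the lane's floor 60 mm from its upper end (lane y = -130 mm), a good place to set tins; the floor is about 122 mm above the table here.
- stop_face (a point): Point on the lane's floor (lane y = +110 mm) under the face of the closed stop's steel blade, against which the lowest tin rests. The blade is 12 mm thick down the slope, 20 to 46 mm above the floor.
- lane_end (a point): Middle of the floor at the face of the lane's end wall (lane y = +185 mm, wall 44 mm high). Between the stop and this wall is a pocket for one tin.
- stop (a joint): Sprung stop, m: 0 closed (blade in the channel, its rest), 0.045 fully out. It slides level towards the lane's own -x. A spring pulls it shut: about 3 N at 0 rising to about 6.5 N fully out; let go, it snaps shut by itself.
- stop_tab (a point): Middle of the top edge of the stop's red pull tab; moves with the stop. The tab is a plate 14 mm thick (along lane x), 32 mm wide (along lane y), 48 mm high, reaching down along lane -z; closed it stands 43 mm clear of the lane's near rail (joined to the blade by a 10 mm rod, 37 to 47 mm below the top edge).
- tin1: Full red tin with a dark red lid, square, 50 x 50 mm, 66 mm high, 0.22 kg (may vary). Origin: centre of its underside, z up through the lid. May be absent.
- tin2: Full red tin with a dark red lid, square, 50 x 50 mm, 66 mm high, 0.22 kg (may vary). Origin: centre of its underside, z up through the lid. May be absent.
- tin3: Full red tin with a dark red lid, square, 50 x 50 mm, 66 mm high, 0.22 kg (may vary). Origin: centre of its underside, z up through the lid. May be absent.
- tin4: Full red tin with a dark red lid, square, 50 x 50 mm, 66 mm high, 0.22 kg (may vary). Origin: centre of its underside, z up through the lid. May be absent.
- empty: Empty yellow tin, open top, 50 x 50 mm, 66 mm high, 3 mm walls, 0.09 kg. Origin: centre of its underside, z up. Starts in the lane, resting against the closed stop.
- crate: Fixed open blue crate, 135 x 135 mm outside, 45 mm high, walls and floor 5 mm thick. Origin: centre of its underside; sides along its x and y.
- cradle: Fixed wooden cradle, a shallow V trough 100 mm long running along its own x axis, its sides sloping 30 degrees; the trough block is 41 mm wide, trough bottom 46 mm above the table, lips about 58 mm; foot plate 140 x 90 x 8 mm. Origin: centre of the underside.
- cradle_seat (a point): Where the spool's centre lies when the spool rests in the cradle: over the middle of the trough, 75 mm above the table.
- spool: Teal thread spool with white ends, a solid cylinder 50 mm in diameter, 140 mm long, 0.16 kg. Starts standing upright. Origin: centre of its underside; z is its long axis. Either end may face either way in the cradle.
- spool_center (a point): Centre of the spool, 70 mm from either end.
- shoe: Black and white sports shoe, 270 x 86 x 95 mm, a bystander. Origin: centre of its sole's underside.
- glue: Glue jar, 68 mm in diameter, 100 mm high, a bystander. Origin: centre of its underside.
- hammer: Hammer lying on the table, a bystander. Origin: its middle.
There are look-alikes about, which are no part of the job. What is shaped like the tin3 but purple is not meant. Leave any purple look-alike of the tin1 alone.

How it is judged:
On the way, in this order (a step that is already met when the one before it is completed fails the run):
1. the stop is pulled fully out (41 mm or more of its 45) (value of joint stop above 0.041 m), for 0.2 s.
2. the empty tin lies in the pocket past the stop, and the stop has sprung shut behind it (y of empty in the frame of lane above 0.145 m and z of empty in the frame of lane below 0.008 m and value of joint stop below 0.005 m), for 0.2 s.
At the end, for the whole second after the job is handed in: All red tins stand in the lane above the shut stop (under 5 mm), slid down (centre at lane y -80 to +92 mm), square within 0.12 rad; the empty stands on the crate floor; the spool rests in the cradle, centre within 24 mm of the seat, axis within 0.12 rad; all at rest (y of tin1 in the frame of lane between -0.08 and 0.092 m and x of tin1 in the frame of lane between -0.012 and 0.012 m and z of tin1 in the frame of lane between -0.005 and 0.006 m and angle between the z axis of each of tin1, tin2, tin3, tin4 and the z axis of lane, either way round below 0.12 rad and linear speed of each of tin1, tin2, tin3, tin4, spool below 0.03 m/s and y of tin2 in the frame of lane between -0.08 and 0.092 m and x of tin2 in the frame of lane between -0.012 and 0.012 m and z of tin2 in the frame of lane between -0.005 and 0.006 m and y of tin3 in the frame of lane between -0.08 and 0.092 m and x of tin3 in the frame of lane between -0.012 and 0.012 m and z of tin3 in the frame of lane between -0.005 and 0.006 m and y of tin4 in the frame of lane between -0.08 and 0.092 m and x of tin4 in the frame of lane between -0.012 and 0.012 m and z of tin4 in the frame of lane between -0.005 and 0.006 m and x of empty in the frame of crate between -0.045 and 0.045 m and y of empty in the frame of crate between -0.045 and 0.045 m and z of empty in the frame of crate between -0.002 and 0.012 m and angle between empty's own z axis and vertical below 0.12 rad and distance between spool_center and cradle_seat below 0.025 m and horizontal distance between spool_center and cradle_seat below 0.024 m and z of spool_center in the frame of cradle between 0.068 and 0.082 m and angle between the z axis of spool and the x axis of cradle, either way round below 0.12 rad and value of joint stop below 0.005 m); the robot touches nothing.
It fails at once if the shoe is disturbed (moved more than 30 mm) (distance of shoe from where it was at the start of the episode above 0.03 m).
It fails at once if the glue is disturbed (moved more than 30 mm) (distance of glue from where it was at the start of the episode above 0.03 m).
It fails at once if the hammer is disturbed (moved more than 30 mm) (distance of hammer from where it was at the start of the episode above 0.03 m).
Of tin1, tin2, tin3, tin4 only 3 to 4 are there at a start; the rules pass over those that are not, and their reading is None.
At some moment in a run one of tin1, tin2, tin3, tin4 may be knocked a few centimetres aside while the robot is not near it.
It also fails if it takes over 210 s, if anything falls off the work surface, if the arm or the gripper's body presses on something with over 40 N, if the wrist force passes 120 N, or if a joint passes its speed limit or range.

ROBOT

A 6-joint arm with a two-finger parallel gripper is mounted at the origin on the work surface. World frame = base frame: x ahead of the robot, y to its left, z up, the work surface at z = 0. Lengths are in m, angles in rad, forces in N, time in s.
With the tool pointing down it reaches from about 0.275 to 0.85 m from the base axis. Payload 5.2 kg.
Tool frame: the origin (TCP) lies midway between the tips of the shut fingers; the grasp point (between the pads) lies 19 mm behind it; z points along the fingers, y is the line along which they close (so a half turn about z gives the same grasp; the last joint's range is limited). The gripper opens to 85 mm and grips with 20 to 120 N. Pads are 22 mm wide; open, the fingers measure 114 mm over their backs; the gripper's body (76 mm by 85 mm) begins 54 mm behind the grasp point. The pads swing forward as they close: fully open they stand 13 mm farther back than shut.
Start: joints at [-1.481, 0.259, 1.535, -0, 1.348, -0.203], TCP at [0.159, -0.527, 0.231] pointing down, gripper open.
Joint ranges: [-3.14, 3.14], [-0.91, 2.08], [0.19, 2.58], [-1.22, 4.36], [0.22, 2.71], [-3.12, 3.12]. Speed limits (rad/s): [2.57, 2.57, 3.14, 3.14, 3.14, 3.14].

INTERFACE

Orientations are given as a rotation vector (axis times angle).
In Python, from bench import r gives the robot as it stands.
- The arm moves only by the tool send_rows, never from a script. Its argument "deltas" is a list of rows, each a list of 7 numbers: the shift along the tool's x, y, z in mm, then the turn, a rotation vector about the tool's x, y, z in degrees, then the gripper's target within -1 to 1 (shut at 1, half-way at 0, fully open at -1). In form: [[dx, dy, dz, ax, ay, az, fingers], ...]. A call has 1 to 12 rows; each row is the pose to reach, as a shift and turn from the pose commanded when the call began, along the tool's axes at that moment; what a row does not reach only later rows make up. A row lasts 1/10 s, in which the tool goes at most 50 mm and 8.59 degrees, less where a joint would pass 70% of its speed; a pose out of reach is approached as far as the arm can. A call with a gripper value outside its range is refused whole. The fingers move at their own pace and stop on an object; the grip force is fixed at half the most. Time passes only in rows, so rows that repeat a pose let the fingers close. It gives the time, the measured TCP pose, the force, the opening and the grip force at its end, in the units of the state.
- r.state(): the state, without advancing time (a new reading comes with each control period).
- r.snapshot(name): name is "side" or "top"; returns (picture, depth): 400x640x3 uint8, red, green, blue; 400x640 float32, m along the optical axis (not along the pixel's ray), 0 where there is no reading.
- r.calibration(name): a dict with "mtx" (3x3 intrinsics, pixels), "dist_coeffs" ([k1, k2, p1, p2, k3] as OpenCV has them; the pictures are not rectified), "cam_to_world" (4x4, takes a point from camera to world coordinates). Camera axes: x right, y up, looking along -z (the intrinsics and any distortion apply to the point x, -y, -z); pixel columns grow to the right and rows downward; lengths in m; the calibration is good to about 2 mm. A picture is of the moment at which its call begins. calibration takes no time and is no camera call.
- r.hand_in(): hands the job in; it is judged then, once.
The state is a dict: "time": time; "joints": joint angles; "qd": joint speeds; "tau": joint torques, N m; "ee_pos": TCP position; "eef_rot": TCP orientation; "ft_force": force on the tool from outside, world axes, zero at the start; "wrist_torque": the same for the moment, N m; "gripper_width": finger opening in m; "gripper_force": force on a finger pad.
Only numpy, scipy, OpenCV 4.12 (cv2) and the standard library are available. Lean on these libraries where they do the work, as an engineer would, in place of code of your own. Each camera call takes 0.05 s, during which the arm holds its last target. There are 200 camera calls.

## Working session

There is one attempt and no reset: what is moved stays moved. The work goes in short steps, Python scripts to look and compute and a tool call to move; the robot and the scene stay as the last step left them, time stands still between calls to the robot, and variables do not carry over. Pictures are saved under pics/ and viewed, at most 14 in all, crops included, and the job is handed in when it is done.

Besides the shell and the picture viewer there is one more tool, called after ">>>" as name(argument=value, ...), one argument or row to a line, values as JSON. send_rows: Moves the arm, as the interface text tells. Its arguments: {"type":"object","properties":{"deltas":{"type":"array"}},"required":["deltas"]}

```bash
ls; mkdir -p pics; cat > h.py <<'E'
import numpy as np, cv2
from bench import r
from scipy.spatial.transform import Rotation as R
def snap(n):
    p,d=r.snapshot(n); return p,d
def cloud(n,d):
    c=r.calibration(n); K=np.array(c["mtx"],float); D=np.array(c["dist_coeffs"],float); T=np.array(c["cam_to_world"])
    h,w=d.shape; u,v=np.meshgrid(np.arange(w),np.arange(h))
    q=cv2.undistortPoints(np.stack([u,v],-1).reshape(-1,1,2).astype(np.float64),K,D).reshape(h,w,2)
    P=np.stack([q[...,0]*d,-q[...,1]*d,-d],-1)
    W=P@T[:3,:3].T+T[:3,3]; W[d<=0]=np.nan
    return W
def save(n,img): cv2.imwrite(f"pics/{n}.png",cv2.cvtColor(img,cv2.COLOR_RGB2BGR))
E
python3 - <<'E'
from h import *
for n in("top","side"):
    p,d=snap(n); save(n+"0",p); np.savez(n+"0",p=p,d=d)
    print(r.calibration(n),(d>0).mean())
print(r.state())
E
```

```text
pics
{'mtx': array([[379.11310981,   0.        , 320.09927334],
       [  0.        , 379.11310981, 198.71974611],
       [  0.        ,   0.        ,   1.        ]]), 'dist_coeffs': array([-0.07090927,  0.        ,  0.        ,  0.        ,  0.        ]), 'cam_to_world': array([[ 0.00437752,  0.99760917, -0.06896946,  0.46854652],
       [-0.99992787,  0.00359543, -0.01145979, -0.02037537],
       [-0.01118441,  0.06901465,  0.99755295,  1.23569338],
       [ 0.        ,  0.        ,  0.        ,  1.        ]])} 0.99590625
{'mtx': array([[464.30458273,   0.        , 323.14268807],
       [  0.        , 464.30458273, 196.78433301],
       [  0.        ,   0.        ,   1.        ]]), 'dist_coeffs': array([0.01084412, 0.        , 0.        , 0.        , 0.        ]), 'cam_to_world': array([[-0.98970713,  0.08141467, -0.11769217,  0.38623836],
       [-0.14248411, -0.63728323,  0.75734296,  0.99778643],
       [-0.01334442,  0.766317  ,  0.64232405,  0.9564859 ],
       [ 0.        ,  0.        ,  0.        ,  1.        ]])} 0.99573046875
{'time': 0.1, 'joints': array([-1.48083215e+00,  2.59258443e-01,  1.53596389e+00,  8.51218708e-06,
        1.34801413e+00, -2.02800186e-01]), 'qd': array([-0.00068868, -0.00113503, -0.00442262, -0.00034834, -0.00030521,
       -0.00079231]), 'tau': array([ 2.99099243e-03, -4.46966779e+01, -2.91248596e+01, -6.81166875e-05,
        6.23814936e-03, -1.14147124e-06]), 'ee_pos': array([ 0.15871193, -0.52610904,  0.23056803]), 'eef_rot': array([-3.10637134e+00, -4.57990360e-01, -1.58533359e-04]), 'ft_force': array([-0.42047755, -0.48267607, -0.10619169]), 'wrist_torque': array([-0.02662062,  0.00251272, -0.03182987]), 'gripper_force': 0.0, 'gripper_width': 0.0852501688337261}
```

View pics/top0.png

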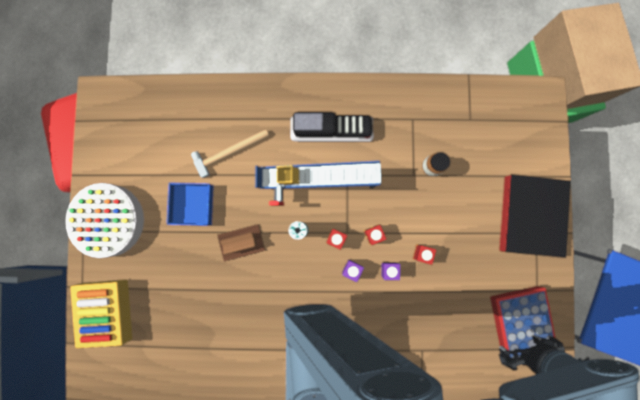

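View pics/side0.png

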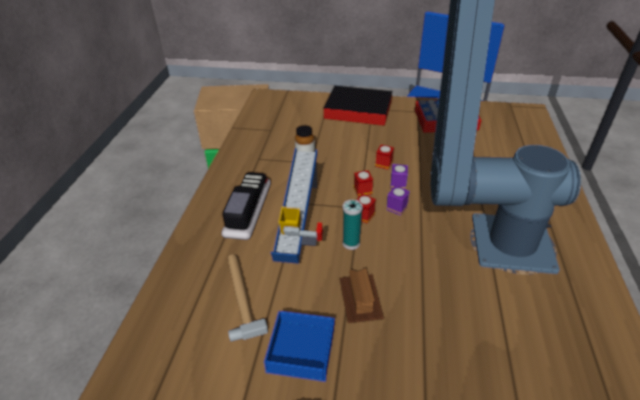

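Top view: red tins at (337,239), (376,234), (427,254); purple look-alikes at (353,270), (392,271). The yellow tin is at (286,175), tab (276,203), spool (297,230), cradle (241,242), crate (190,204). The candidates for "red tin" are those five boxes plus the red tray goods at (525,320) and the stool on the left. I choose the three saturated red squares, then check them in a crop.

```bash
cat >> h.py <<'E'
def hsv(p): return cv2.cvtColor(p,cv2.COLOR_RGB2HSV)
def rect(xy):
    (c,s,a)=cv2.minAreaRect((xy*1000).astype(np.float32)); return np.round(c,1),np.round(s,1),round(a,1)
def blobs(m,W,zlo,zhi,minpx=30):
    z=W[...,2]; m=(m&(z>zlo)&(z<zhi)).astype(np.uint8)
    n,l,st,ce=cv2.connectedComponentsWithStats(m)
    for i in range(1,n):
        if st[i,4]>=minpx:
            q=W[l==i]; print(np.round(ce[i]),st[i,4],"rect",*rect(q[:,:2]),"z",np.round(np.percentile(q[:,2],[5,50,95])*1000))
E
python3 - <<'E'
from h import *
f=np.load("top0.npz"); p,d=f["p"],f["d"]; W=cloud("top",d); H=hsv(p); h,s,v=[H[...,i].astype(int) for i in range(3)]
Z=np.full(h.shape,True)
print("tops .055-.08"); m=((h<8)|(h>172))&(s>120); 
roi=np.zeros(h.shape,bool); roi[180:290,200:460]=1
blobs(roi&~((h>8)&(h<25)&(s>60)),W,.057,.085)
print("tab");blobs(m&roi,W,.085,.2,5)
print("spool");blobs(roi,W,.125,.2)
print("cradle");blobs(roi,W,.035,.065); 
r3=np.zeros(h.shape,bool); r3[170:240,150:225]=1
print("crate");blobs(r3,W,.03,.08)
r2=np.zeros(h.shape,bool); r2[150:200,240:400]=1
print("lane");blobs(r2,W,.03,.25)
print("yellow");blobs(r2&(h>18)&(h<32)&(s>120),W,.03,.25)
b=r2&(h>100)&(h<125)&(s>120)
print("rails");blobs(b,W,.03,.25)
for k in [(171,375),(172,360),(174,340),(176,310),(178,265)]: print(k,np.round(W[k]*1000))
c=p[120:290,180:460]; save("crop0",cv2.resize(c,None,fx=2.8,fy=2.8,interpolation=cv2.INTER_CUBIC))
E
```

```text
tops .055-.08
[257. 183.] 35 rect [596.1 189.8] [23.3 10.7] 0.8 z [59. 71. 78.]
[293. 187.] 288 rect [579.7  66.4] [ 48.6 152.3] 12.7 z [59. 74. 84.]
[375. 235.] 259 rect [ 439.4 -176.8] [50.  50.4] 23.2 z [61. 65. 69.]
[337. 239.] 265 rect [426.6 -58.6] [49.7 50.8] 63.9 z [61. 65. 69.]
[426. 255.] 278 rect [ 377.6 -334.3] [52.2 50.4] 74.0 z [61. 65. 69.]
[353. 271.] 265 rect [ 327.9 -108.1] [48.  51.7] 64.2 z [61. 65. 69.]
[391. 272.] 282 rect [ 326.2 -225.7] [50.2 52.2] 89.7 z [61. 65. 69.]
tab
[275. 203.] 57 rect [532.8 125.6] [37.3 11.4] 89.1 z [103. 119. 123.]
spool
[366. 183.] 123 rect [ 593.2 -132.9] [15.3 93. ] 1.0 z [126. 133. 147.]
[298. 230.] 245 rect [454.1  56.7] [48.9 49. ] 64.1 z [136. 139. 143.]
cradle
[269. 186.] 190 rect [578.1 157.8] [59.9 65.2] 89.0 z [37. 48. 62.]
[207. 204.] 126 rect [533.2 362.2] [134.2  30.9] 0.4 z [37. 43. 48.]
[374. 236.] 99 rect [ 437.1 -176.8] [47.4 49.2] 13.0 z [48. 63. 65.]
[336. 239.] 114 rect [426.7 -58.2] [49.9 49.2] 65.5 z [61. 63. 65.]
[238. 243.] 495 rect [410.9 251.2] [ 46.8 102.5] 15.3 z [44. 51. 57.]
[419. 252.] 65 rect [ 382.7 -318.5] [18.5 48.7] 76.8 z [38. 62. 65.]
[429. 250.] 36 rect [ 390.8 -343.6] [41.7 20. ] 74.3 z [60. 63. 65.]
[431. 258.] 32 rect [ 365.5 -347.3] [21.5 33.2] 80.3 z [60. 63. 65.]
[348. 270.] 72 rect [330.3 -92.3] [28.  59.2] 89.1 z [45. 62. 65.]
[358. 271.] 61 rect [ 325.5 -124.3] [57.1 25. ] 0.0 z [60. 63. 65.]
[390. 271.] 164 rect [ 326.2 -225.8] [50.4 51.9] 88.9 z [40. 63. 65.]
crate
[187. 203.] 375 rect [534.6 416.6] [137.  135.9] 88.6 z [32. 42. 47.]
lane
[317. 176.] 3065 rect [601.7   7.8] [108.2 375.8] 0.5 z [ 41.  96. 135.]
yellow
[287. 175.] 331 rect [618.5  92.1] [58.6 48.6] 89.5 z [ 59.  98. 131.]
rails
[258. 177.] 71 rect [617.6 186. ] [55.   7.3] 0.8 z [50. 64. 74.]
(171, 375) [ 626. -168.  135.]
(172, 360) [ 625. -125.  122.]
(174, 340) [622. -67. 101.]
(176, 310) [619.  24.  77.]
(178, 265) [617. 170.  36.]
```

View pics/crop0.png

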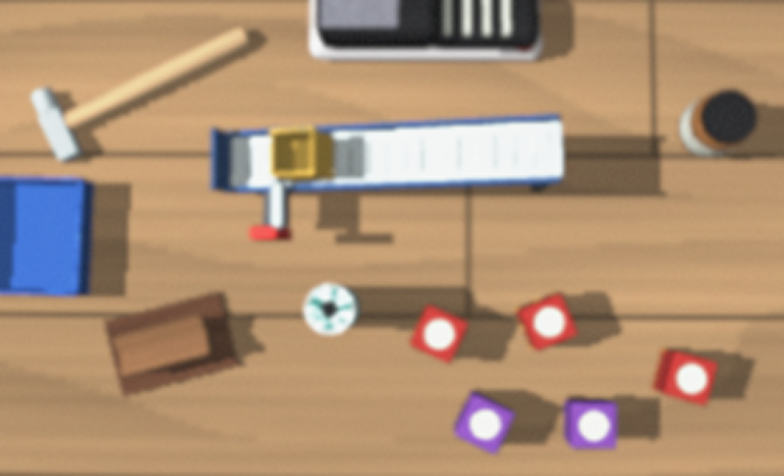

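The crop confirms three red tins at crop (438,332), (547,322) and (690,378). The two purple ones at (485,424) and (593,425) are left alone. Next I fit the lane and the tab precisely.

```bash
cat >> h.py <<'E'
def go(pos,Rt,verbose=True):
    "shift (mm) and turn (deg) in tool axes from the present pose to the target"
    s=r.state(); R0=R.from_rotvec(s["eef_rot"]); d=R0.inv().apply(np.array(pos)-s["ee_pos"])*1000
    a=(R0.inv()*Rt).as_rotvec(degrees=True)
    print("delta",np.round(d,1),np.round(a,1))
def down(yaw): # tool z down, tool y at yaw (deg) from world x
    t=np.radians(yaw); y=np.array([np.cos(t),np.sin(t),0]); z=np.array([0,0,-1.]); x=np.cross(y,z)
    return R.from_matrix(np.stack([x,y,z],1))
E
python3 - <<'E'
from h import *
f=np.load("top0.npz"); p,d=f["p"],f["d"]; W=cloud("top",d); H=hsv(p); h,s,v=[H[...,i].astype(int) for i in range(3)]
r2=np.zeros(h.shape,bool); r2[150:200,302:385]=1
w=r2&(s<50)&(v>150)&(W[...,2]>.05)
q=W[w]; A=np.c_[q[:,:2],np.ones(len(q))]; k=np.linalg.lstsq(A,q[:,2],rcond=None)[0]; print("plane",k,np.degrees(np.arctan2(-k[0],-k[1])),"slope",np.arctan(np.hypot(*k[:2])))
cs=[]
for u in range(302,380):
    c=W[150:200,u]; 
    m=w[150:200,u]
    raised=(c[:,2]-(c[:,:2]@k[:2]+k[2])>.006)&(np.abs(c[:,0]-.62)<.05)
    mm=m|raised
    x=c[mm][:,0]; xm=c[m][:,0]
    cs.append([np.nanmean(c[m][:,1]),xm.min(),xm.max(),x.min(),x.max()])
cs=np.array(cs)
for i in range(0,78,11): print(np.round(cs[i]*1000))
print(np.polyfit(cs[:,0],cs[:,1],1),np.polyfit(cs[:,0],cs[:,2],1),np.polyfit(cs[:,0],cs[:,3],1),np.polyfit(cs[:,0],cs[:,4],1))
r2[:]=0; r2[150:200,240:300]=1
print("yellow rim");blobs(r2&(h>15)&(h<35)&(s>100),W,.108,.25)
q=W[r2&(h>15)&(h<35)&(s>100)]; print(np.round(np.nanpercentile(q,[2,98],axis=0)*1000))
r2[:]=0; r2[190:212,262:292]=1
m=r2&((h<8)|(h>172))&(s>120); q=W[m]; print("tab",np.round(np.nanpercentile(q,[3,50,97],axis=0)*1000))
blobs(m,W,.113,.2,5); blobs(r2,W,.113,.2,5)
# side view checks
f=np.load("side0.npz"); p,d=f["p"],f["d"]; W=cloud("side",d); H=hsv(p); h,s,v=[H[...,i].astype(int) for i in range(3)]
r2=np.zeros(h.shape,bool); r2[140:270,270:340]=1
print("side tab"); blobs(r2&((h<8)|(h>172))&(s>120),W,.05,.2,5)
blobs(r2&((h<8)|(h>172))&(s>120),W,.113,.2,5)
r2[:]=0;r2[120:270,330:420]=1;print("side red");blobs(r2&((h<8)|(h>172))&(s>120),W,.06,.09,5)
E
```

```text
plane [ 0.01174815 -0.28717874  0.07869187] -2.3425976021365593 slope 0.2798749473155483
[ 49. 590. 654. 587. 654.]
[ 15. 594. 649. 586. 653.]
[-19. 591. 654. 585. 654.]
[-52. 590. 649. 587. 654.]
[-85. 594. 655. 586. 655.]
[-117.  592.  650.  586.  653.]
[-148.  595.  654.  587.  654.]
[-179.  594.  649.  587.  649.]
[-0.00247129  0.59218936] [3.61595679e-04 6.52804652e-01] [-0.00626231  0.58609158] [-0.00358452  0.65392773]
yellow rim
[287. 174.] 143 rect [619.4  94.6] [50.8 53.1] 0.4 z [110. 122. 133.]
[[555.  65.  -6.]
 [715. 257. 130.]]
tab [[527. 108.   3.]
 [533. 128. 119.]
 [541. 152. 124.]]
[274. 203.] 42 rect [533.9 127.7] [33.1  9.2] 89.1 z [115. 120. 123.]
[274. 202.] 48 rect [535.4 127.7] [33.1 11.8] 89.8 z [115. 120. 124.]
side tab
[319. 231.] 105 rect [532.5 134. ] [13.9 31.7] 2.0 z [ 79. 113. 124.]
[319. 227.] 53 rect [534.1 133.4] [12.9 30.9] 7.7 z [115. 120. 125.]
side red
[379. 149.] 28 rect [ 395.9 -331.9] [47.9 17.7] 84.3 z [61. 64. 68.]
[389. 151.] 44 rect [ 363.4 -323.9] [54.9 24.2] 66.3 z [61. 65. 68.]
[365. 170.] 5 rect [ 434.8 -200.9] [3.9 9. ] 34.2 z [63. 64. 67.]
[363. 177.] 83 rect [ 438.8 -171.8] [48.5 47.6] 20.6 z [61. 64. 69.]
[368. 201.] 85 rect [423.2 -53.9] [52.8 50.6] 62.6 z [62. 65. 68.]
```

```bash
python3 - <<'E'
from h import *
print(R.from_rotvec(r.state()["eef_rot"]).as_matrix().round(2))
for y in(0,180): go([.534,.128,.25],down(y))
E
```

```text
[[ 0.96  0.29 -0.  ]
 [ 0.29 -0.96  0.  ]
 [ 0.   -0.   -1.  ]]
delta [ 548.1 -518.   -18.4] [ -0.1  -0.1 -73.2]
delta [ 548.1 -518.   -18.4] [-1.000e-01  1.000e-01  1.068e+02]
```

>>> send_rows(
  deltas=[
    [50,-47,-3,0,0,-7,-1],
    [100,-94,-6,0,0,-14,-1],
    [150,-141,-9,0,0,-21,-1],
    [200,-188,-12,0,0,-28,-1],
    [250,-235,-15,0,0,-35,-1],
    [300,-282,-18,0,0,-42,-1],
    [350,-329,-18,0,0,-48,-1],
    [400,-376,-18,0,0,-54,-1],
    [450,-424,-18,0,0,-60,-0.5],
    [500,-472,-18,0,0,-67,0],
    [548,-518,-18,0,0,-73,0],
    [548,-518,-18,0,0,-73,0],
  ],
)

```text
time: 1.3
ee_pos: [0.458, -0.0046, 0.2483]
eef_rot: [2.222, 2.221, -0.0]
ft_force: [0.7, -0.5, 0.7]
gripper_width: 0.0427
gripper_force: 0.0
```

>>> send_rows(
  deltas=[
    [0,0,0,0,0,0,0],
    [0,0,0,0,0,0,0],
  ],
)

```text
time: 1.5
ee_pos: [0.4574, -0.0054, 0.2478]
eef_rot: [-2.221, -2.221, 0.002]
ft_force: [-0.2, 0.5, 1.1]
gripper_width: 0.0432
gripper_force: 0.0
```

```bash
python3 - <<'E'
from h import *
print(r.state()["joints"].round(2))
go([.534,.128,.25],down(0)); go([.534,.128,.088],down(0))
p,d=snap("top"); save("top1",p); W=cloud("top",d); H=hsv(p); h,s=H[...,0].astype(int),H[...,1]
roi=np.zeros(h.shape,bool); roi[180:400,200:640]=1
print("red");blobs(roi&((h<8)|(h>172))&(s>120),W,.05,.08)
E
```

```text
[-0.26  0.08  1.71 -0.    1.35 -0.26]
delta [133.4  76.6  -2.3] [-0.1  0.  -0. ]
delta [133.4  76.8 159.7] [-0.1  0.  -0. ]
red
[375. 235.] 147 rect [ 439.5 -177. ] [49.6 50.6] 23.0 z [61. 65. 68.]
[425. 255.] 171 rect [ 377.7 -334.6] [51.7 49.8] 74.3 z [57. 65. 69.]
```

View pics/top1.png

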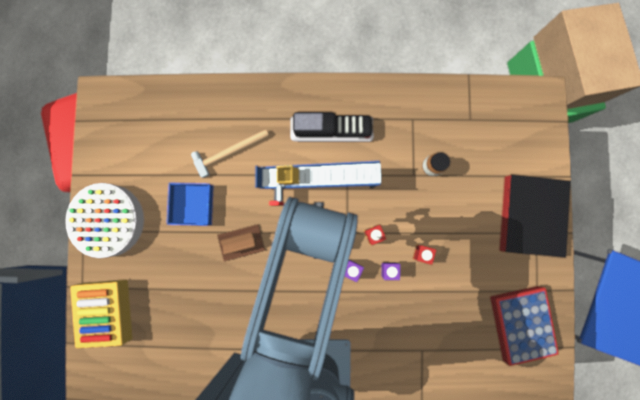

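The region the arm hid before holds no fourth red tin, and the tins at (376,234) and (427,254) haven't moved. Next I go over the tab and down.

>>> send_rows(
  deltas=[
    [40,25,0,0,0,0,0],
    [80,50,0,0,0,0,0],
    [120,70,0,0,0,0,0],
    [133,77,0,0,0,0,0],
    [133,77,40,0,0,0,0],
    [133,77,80,0,0,0,0],
    [133,77,110,0,0,0,0],
    [133,77,130,0,0,0,0],
    [133,77,145,0,0,0,0],
    [133,77,159,0,0,0,0],
    [133,77,159,0,0,0,0],
  ],
)

```text
time: 2.65
ee_pos: [0.5334, 0.1236, 0.0874]
eef_rot: [-2.227, -2.212, 0.006]
ft_force: [-0.3, -0.4, -0.3]
gripper_width: 0.0428
gripper_force: 0.0
```

```bash
python3 - <<'E'
from h import *
p,d=snap("side"); save("side1",cv2.resize(p[170:290,250:410],None,fx=4,fy=4,interpolation=cv2.INTER_CUBIC))
go([.534,.128,.088],down(0))
E
```

```text
delta [ 4.  -0.3  0.7] [-0.2  0.  -0.4]
```

View pics/side1.png

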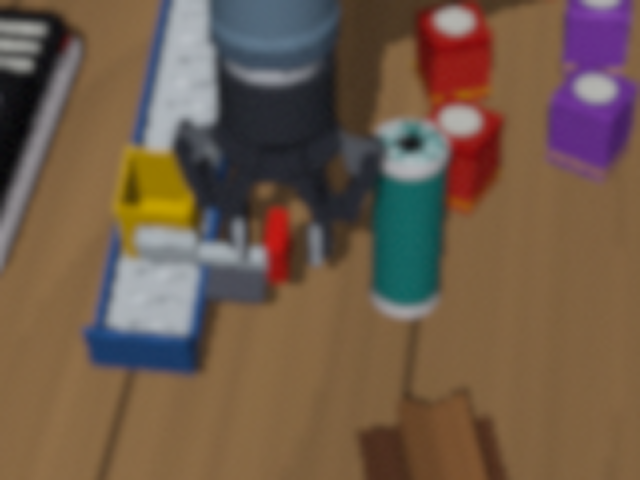

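The tab sits between the fingers at crop (277,245). Close, pull 44 mm, hold.

>>> send_rows(
  deltas=[
    [4,0,-5,0,0,0,0.5],
    [4,0,-5,0,0,0,1],
    [4,0,-5,0,0,0,1],
    [4,0,-5,0,0,0,1],
    [4,0,-5,0,0,0,1],
    [4,0,-5,0,0,0,1],
  ],
)

```text
time: 3.3
ee_pos: [0.5344, 0.1298, 0.0961]
eef_rot: [2.224, 2.218, -0.001]
ft_force: [-5.8, -1.7, 7.9]
gripper_width: 0.013
gripper_force: 58.8
```

>>> send_rows(
  deltas=[
    [0,-8,0,0,0,0,1],
    [0,-16,0,0,0,0,1],
    [0,-24,0,0,0,0,1],
    [0,-32,0,0,0,0,1],
    [0,-38,0,0,0,0,1],
    [0,-42,0,0,0,0,1],
    [0,-44,0,0,0,0,1],
    [0,-44,0,0,0,0,1],
    [0,-44,0,0,0,0,1],
    [0,-44,0,0,0,0,1],
  ],
)

```text
time: 4.3
ee_pos: [0.4935, 0.1296, 0.0961]
eef_rot: [2.221, 2.214, 0.006]
ft_force: [5.7, -3.7, 4.8]
gripper_width: 0.0129
gripper_force: 59.8
```

```bash
python3 - <<'E'
from h import *
print(r.state()["ee_pos"])
p,d=snap("side"); save("side2",cv2.resize(p[170:290,250:410],None,fx=4,fy=4,interpolation=cv2.INTER_CUBIC))
W=cloud("side",d);H=hsv(p);h,s=H[...,0].astype(int),H[...,1]
roi=np.zeros(h.shape,bool);roi[190:270,270:340]=1
blobs(roi&((h<8)|(h>172))&(s>120),W,.05,.2,5); blobs(roi&(h>15)&(h<35)&(s>150),W,.02,.2,5)
E
```

```text
[0.493482   0.12955019 0.09607295]
[334. 232.] 99 rect [492.3 131.9] [13.2 33.3] 7.5 z [ 79. 117. 128.]
[286. 239.] 476 rect [618.3 152.2] [50.5 68.2] 11.4 z [ 53.  85. 110.]
```

View pics/side2.png

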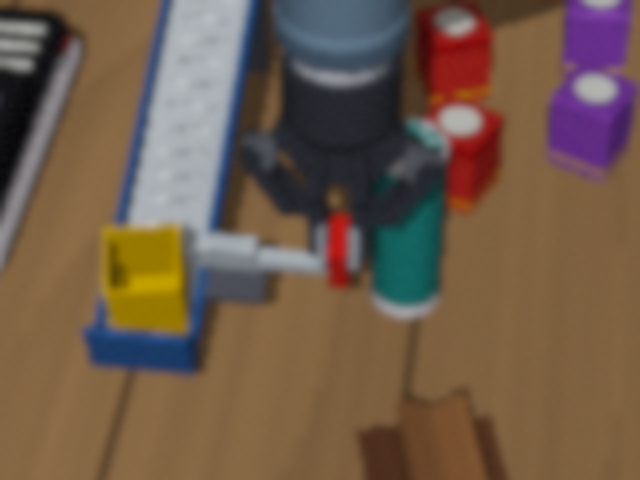

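The yellow tin is at the lane end, crop (145,280). The tab travel is only about 41 mm, so I'll pull a little more and hold before letting it return.

>>> send_rows(
  deltas=[
    [0,-2,0,0,0,0,1],
    [0,-4,0,0,0,0,1],
    [0,-4,0,0,0,0,1],
    [0,-4,0,0,0,0,1],
    [0,-4,0,0,0,0,1],
    [0,-4,0,0,0,0,1],
  ],
)

```text
time: 4.95
ee_pos: [0.4896, 0.1295, 0.0961]
eef_rot: [2.221, 2.214, 0.006]
ft_force: [5.0, -5.0, 5.1]
gripper_width: 0.0127
gripper_force: 59.8
```

```bash
python3 - <<'E'
from h import *
p,d=snap("side")
W=cloud("side",d);H=hsv(p);h,s=H[...,0].astype(int),H[...,1]
roi=np.zeros(h.shape,bool);roi[190:270,270:345]=1
blobs(roi&((h<8)|(h>172))&(s>120),W,.05,.2,5)
E
```

```text
[336. 232.] 92 rect [488.4 133.3] [15.3 33.1] 7.3 z [ 77. 117. 131.]
```

>>> send_rows(
  deltas=[
    [0,0,0,0,0,0,1],
    [0,0,0,0,0,0,1],
    [0,10,0,0,0,0,1],
    [0,20,0,0,0,0,1],
    [0,30,0,0,0,0,1],
    [0,40,0,0,0,0,1],
    [0,46,0,0,0,0,1],
    [0,46,0,0,0,0,1],
    [0,46,0,0,0,0,1],
    [0,46,0,0,0,0,0.2],
    [0,46,0,0,0,0,0],
    [0,46,0,0,0,0,0],
  ],
)

```text
time: 6.2
ee_pos: [0.5324, 0.1302, 0.0941]
eef_rot: [-2.225, -2.216, 0.001]
ft_force: [-0.8, -0.1, 0.2]
gripper_width: 0.0429
gripper_force: 0.0
```

>>> send_rows(
  deltas=[
    [0,0,0,0,0,0,0],
    [0,0,-20,0,0,0,0],
    [0,0,-60,0,0,0,-0.3],
    [0,0,-100,0,0,0,-1],
    [0,0,-120,0,0,0,-1],
  ],
)

```text
time: 6.7
ee_pos: [0.5344, 0.1302, 0.2178]
eef_rot: [2.224, 2.215, 0.005]
ft_force: [0.1, 0.5, 0.7]
gripper_width: 0.082
gripper_force: 0.0
```

```bash
cat >> h.py <<'E'
C,S=np.cos(.28),np.sin(.28)
def lane(s,n,x=0): return np.array([.620+x,s*C+n*S,.086-s*S+n*C])  # lane y, lane z
def lanetool(): # tool z = -lane z, tool y = world x
    y=np.array([1,0,0.]); z=np.array([0,-S,-C]); return R.from_matrix(np.stack([np.cross(y,z),y,z],1))
E
python3 - <<'E'
from h import *
p,d=snap("side")
W=cloud("side",d);H=hsv(p);h,s=H[...,0].astype(int),H[...,1]
roi=np.zeros(h.shape,bool);roi[190:270,270:345]=1
blobs(roi&((h<8)|(h>172))&(s>120),W,.05,.2,5)
m=roi&(h>15)&(h<35)&(s>150); q=W[m]; q=q[np.isfinite(q[:,0])]-[.62,0,.086]
L=np.c_[q[:,0],q[:,1]*C-q[:,2]*S,q[:,1]*S+q[:,2]*C]; print("yellow lane pct",np.percentile(L,[3,97],axis=0).round(3))
print(L[L[:,2]>.06][:,:2].min(0),L[L[:,2]>.06][:,:2].max(0))
for n in(.12,.027): print(lane(.16,n)); go(lane(.16,n),lanetool())
E
```

```text
[319. 231.] 103 rect [532.5 133. ] [14.2 29.9] 0.8 z [ 79. 115. 124.]
yellow lane pct [[-0.029  0.106 -0.06 ]
 [ 0.054  0.188  0.068]]
[-0.0301065   0.13888308] [0.02144558 0.18947683]
[0.62       0.18693155 0.15710975]
delta [56.9 83.7 63.9] [  0.5 -16.1  -0.3]
[0.62       0.16123047 0.06773159]
delta [ 31.2  83.  153.2] [  0.5 -16.1  -0.3]
```

>>> send_rows(
  deltas=[
    [30,40,0,0,-5,0,-1],
    [50,70,20,0,-11,0,-1],
    [57,80,45,0,-16,0,-1],
    [57,80,64,0,-16,0,-1],
    [50,80,87,0,-16,0,-1],
    [42,80,115,0,-16,0,-1],
    [36,80,135,0,-16,0,-1],
    [32,80,150,0,-16,0,-1],
    [32,80,150,0,-16,0,-1],
  ],
)

```text
time: 7.65
ee_pos: [0.6108, 0.1608, 0.0607]
eef_rot: [2.078, 2.07, -0.301]
ft_force: [-0.1, -0.1, -0.7]
gripper_width: 0.0852
gripper_force: 0.0
```

```bash
python3 - <<'E'
from h import *
p,d=snap("side"); save("side3",cv2.resize(p[150:280,240:400],None,fx=4,fy=4,interpolation=cv2.INTER_CUBIC))
go(lane(.162,.03,-.003),lanetool())
E
```

```text
delta [ 0.5  5.1 -8.1] [-0.3 -0.  -0.2]
```

View pics/side3.png

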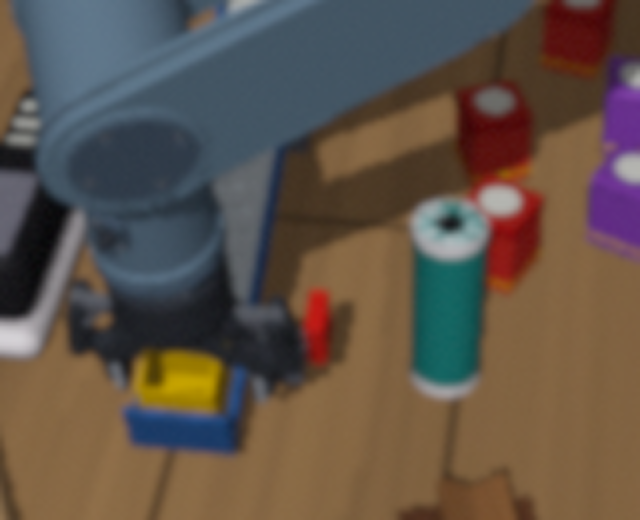

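The fingers straddle the yellow tin at crop (180,385), clear of the tab at (317,325). I'll close and lift square to the floor.

>>> send_rows(
  deltas=[
    [0,5,-6,0,0,0,-1],
    [0,5,-6,0,0,0,0],
    [0,5,-6,0,0,0,0.5],
    [0,5,-6,0,0,0,0.5],
    [0,5,-6,0,0,0,0.5],
    [0,5,-6,0,0,0,0.5],
    [0,5,-20,0,0,0,0.5],
    [0,5,-50,0,0,0,0.5],
    [0,5,-90,0,0,0,0.5],
    [0,5,-120,0,0,0,0.5],
    [0,5,-120,0,0,0,0.5],
  ],
)

```text
time: 8.8
ee_pos: [0.6208, 0.1968, 0.1856]
eef_rot: [2.074, 2.066, -0.279]
ft_force: [0.5, 0.3, -0.4]
gripper_width: 0.0495
gripper_force: 62.1
```

```bash
python3 - <<'E'
from h import *
go([.535,.4166,.2],down(0))
print(r.state()["joints"].round(2))
E
```

```text
delta [207.1 -86.2 -74.5] [ 0.5 15.8 -0.2]
[ 0.28  0.54  1.26 -0.27  1.42  0.34]
```

>>> send_rows(
  deltas=[
    [40,-17,-15,0,4,0,0.5],
    [80,-34,-30,0,8,0,0.5],
    [120,-51,-45,0,12,0,0.5],
    [160,-68,-60,0,16,0,0.5],
    [207,-86,-74,0,16,0,0.5],
    [207,-86,-74,0,16,0,0.5],
    [207,-86,-74,0,16,0,0.5],
  ],
)

```text
time: 9.5
ee_pos: [0.5319, 0.4153, 0.1928]
eef_rot: [-2.223, -2.22, 0.003]
ft_force: [0.5, -0.1, -1.2]
gripper_width: 0.0497
gripper_force: 62.2
```

```bash
python3 - <<'E'
from h import *
go([.535,.4166,.038],down(0))
E
```

```text
delta [  1.5   3.4 154.8] [-0.1  0.1 -0.1]
```

>>> send_rows(
  deltas=[
    [1,3,40,0,0,0,0.5],
    [1,3,80,0,0,0,0.5],
    [1,3,110,0,0,0,0.5],
    [1,3,130,0,0,0,0.5],
    [1,3,142,0,0,0,0.5],
    [1,3,150,0,0,0,0.5],
    [1,3,150,0,0,0,0.5],
    [1,3,150,0,0,0,0.5],
  ],
)

```text
time: 10.3
ee_pos: [0.5371, 0.4155, 0.0448]
eef_rot: [2.226, 2.216, 0.002]
ft_force: [0.9, 0.4, -0.4]
gripper_width: 0.0492
gripper_force: 62.2
```

>>> send_rows(
  deltas=[
    [0,-2,4,0,0,0,0.5],
    [0,-2,8,0,0,0,0.5],
    [0,-2,9,0,0,0,0.5],
    [0,-2,9,0,0,0,0.5],
    [0,-2,9,0,0,0,-0.3],
    [0,-2,9,0,0,0,-0.5],
    [0,-2,9,0,0,0,-0.5],
    [0,-2,0,0,0,0,-0.5],
    [0,-2,-30,0,0,0,-0.5],
    [0,-2,-80,0,0,0,-0.5],
    [0,-2,-130,0,0,0,-1],
    [0,-2,-150,0,0,0,-1],
  ],
)

```text
time: 11.5
ee_pos: [0.5364, 0.4167, 0.2009]
eef_rot: [2.224, 2.215, 0.015]
ft_force: [0.4, 0.5, 0.3]
gripper_width: 0.0852
gripper_force: 0.0
```

```bash
cat >> h.py <<'E'
def reds(n="top"):
    p,d=snap(n);W=cloud(n,d);H=hsv(p);h,s,v=[H[...,i].astype(int) for i in range(3)]
    roi=np.zeros(h.shape,bool); roi[205:300,180:520]=1
    # white label + red lid, excluding purple: merge red with white discs near it
    red=roi&((h<8)|(h>172))&(s>120)
    m=cv2.morphologyEx(red.astype(np.uint8),cv2.MORPH_CLOSE,np.ones((9,9),np.uint8))>0
    blobs(m,W,.057,.085); return p,d,W
E
python3 - <<'E'
from h import *
p,d,W=reds(); H=hsv(p);h,s=H[...,0].astype(int),H[...,1]
roi=np.zeros(h.shape,bool);roi[170:240,150:230]=1
print("yellow");blobs(roi&(h>15)&(h<35)&(s>150),W,.0,.2)
go([.4394,-.1768,.15],down(23)); go([.4394,-.1768,.15],down(-67))
print(r.state()["joints"].round(2))
E
```

```text
[375. 235.] 251 rect [ 439.2 -177.1] [49. 51.] 22.4 z [61. 65. 69.]
[336. 239.] 253 rect [426.4 -57.7] [48.5 49.4] 63.9 z [62. 66. 69.]
[426. 255.] 278 rect [ 377.2 -335.2] [52.8 50.2] 74.8 z [61. 65. 70.]
yellow
[189. 204.] 147 rect [533.8 412.6] [50.6 41.3] 88.1 z [ 4.  9. 71.]
delta [-594.6  -96.1   48.2] [  0.7  -0.2 -23.2]
delta [-594.6  -96.1   48.2] [ 0.4 -0.7 66.8]
[ 0.5   0.5   1.24 -0.    1.38  0.5 ]
```

The empty tin stands in the crate at about (534,414), and the red tins are unmoved. Next is the tin at (426,-58).

```bash
python3 - <<'E'
from h import *
go([.4265,-.058,.15],down(-26)); go([.4265,-.058,.03],down(-26))
E
```

```text
delta [-475.8 -109.4   48.8] [ 0.6 -0.5 25.8]
delta [-476.6 -110.8  168.8] [ 0.6 -0.5 25.8]
```

>>> send_rows(
  deltas=[
    [-50,-11,0,0,0,3,-1],
    [-100,-23,0,0,0,6,-1],
    [-150,-34,0,0,0,9,-1],
    [-200,-46,0,0,0,12,-1],
    [-250,-57,0,0,0,15,-1],
    [-300,-69,0,0,0,18,-1],
    [-350,-80,0,0,0,21,-1],
    [-400,-92,0,0,0,24,-1],
    [-450,-104,0,0,0,26,-1],
    [-476,-110,0,0,0,26,-1],
    [-476,-110,0,0,0,26,-1],
    [-476,-110,0,0,0,26,-1],
  ],
)

```text
time: 12.75
ee_pos: [0.4223, -0.0607, 0.1941]
eef_rot: [2.67, 1.655, 0.001]
ft_force: [0.1, -1.1, 0.2]
gripper_width: 0.0854
gripper_force: 0.0
```

```bash
python3 - <<'E'
from h import *
go([.4265,-.058,.03],down(-26))
E
```

```text
delta [  4.2   2.5 164.1] [ 0.  -0.  -0.4]
```

>>> send_rows(
  deltas=[
    [3,2,50,0,0,0,-1],
    [3,2,95,0,0,0,-1],
    [3,2,125,0,0,0,-1],
    [3,2,145,0,0,0,-1],
    [3,2,160,0,0,0,-1],
    [3,2,160,0,0,0,-1],
    [3,2,160,0,0,0,0],
    [3,2,160,0,0,0,0.5],
    [3,2,160,0,0,0,0.5],
    [3,2,160,0,0,0,0.5],
    [3,2,160,0,0,0,0.5],
  ],
)

```text
time: 13.85
ee_pos: [0.4265, -0.0584, 0.0349]
eef_rot: [2.666, 1.658, 0.003]
ft_force: [-0.3, 2.5, 6.3]
gripper_width: 0.0493
gripper_force: 63.0
```

```bash
python3 - <<'E'
from h import *
go(lane(-.13,.12),lanetool())
go(lane(-.13,.032),lanetool())
E
```

```text
delta [  55.7  188.8 -201.9] [ -3.5 -15.8 -26.1]
delta [  33.9  199.3 -117.3] [ -3.5 -15.8 -26.1]
```

>>> send_rows(
  deltas=[
    [0,0,-40,0,0,0,0.5],
    [0,0,-90,0,0,0,0.5],
    [0,0,-140,0,0,0,0.5],
    [10,20,-190,-1,-4,-7,0.5],
    [25,60,-202,-2,-8,-14,0.5],
    [40,100,-202,-3,-12,-20,0.5],
    [50,140,-202,-3.5,-16,-26,0.5],
    [56,175,-202,-3.5,-16,-26,0.5],
    [56,188,-202,-3.5,-16,-26,0.5],
    [56,188,-202,-3.5,-16,-26,0.5],
    [56,188,-202,-3.5,-16,-26,0.5],
  ],
)

```text
time: 14.95
ee_pos: [0.618, -0.091, 0.2349]
eef_rot: [2.074, 2.071, -0.301]
ft_force: [-0.6, 0.3, -1.7]
gripper_width: 0.049
gripper_force: 64.0
```

```bash
python3 - <<'E'
from h import *
go(lane(-.13,.06),lanetool());go(lane(-.13,.037),lanetool())
E
```

```text
delta [-1.3  2.4 58. ] [-0.4  0.1 -0. ]
delta [-1.2  2.5 81. ] [-0.4  0.1 -0. ]
```

>>> send_rows(
  deltas=[
    [-1,2,20,0,0,0,0.5],
    [-1,2,40,0,0,0,0.5],
    [-1,2,52,0,0,0,0.5],
    [-1,2,52,0,0,0,0.5],
    [-1,2,52,0,0,0,0.5],
  ],
)

```text
time: 15.45
ee_pos: [0.6205, -0.1065, 0.1867]
eef_rot: [2.072, 2.07, -0.299]
ft_force: [0.7, -1.0, -2.7]
gripper_width: 0.049
gripper_force: 64.0
```

```bash
python3 - <<'E'
from h import *
go(lane(-.13,.037),lanetool())
p,d=snap("side"); save("side4",cv2.resize(p[110:260,240:400],None,fx=4,fy=4,interpolation=cv2.INTER_CUBIC))
E
```

```text
delta [ 0.3 -0.3 30.4] [-0.2  0.2 -0. ]
```

View pics/side4.png

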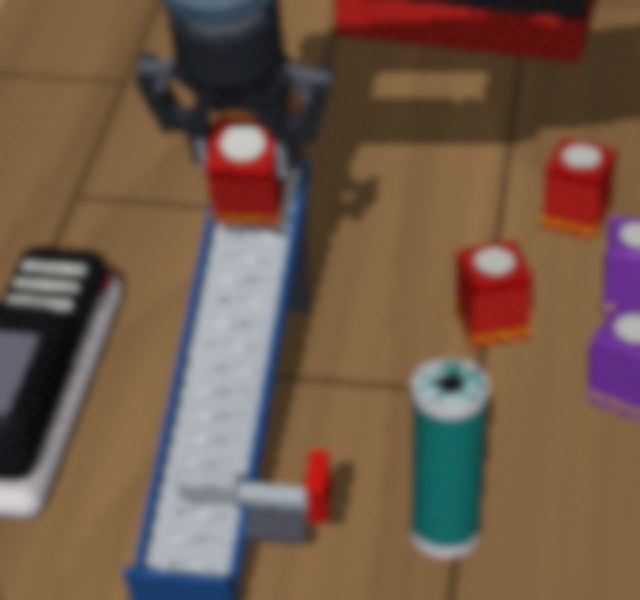

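The tin hangs above the channel at crop (245,170), and the stop is shut at (230,492). Lower, release, back off along the tool axis.

>>> send_rows(
  deltas=[
    [0,0,10,0,0,0,0.5],
    [0,0,20,0,0,0,0.5],
    [0,0,26,0,0,0,0.5],
    [0,0,29,0,0,0,0.5],
    [0,0,29,0,0,0,0.5],
    [0,0,29,0,0,0,0.5],
  ],
)

```text
time: 16.1
ee_pos: [0.6207, -0.1148, 0.1583]
eef_rot: [2.072, 2.07, -0.299]
ft_force: [1.6, 0.7, -1.8]
gripper_width: 0.0491
gripper_force: 64.0
```

```bash
python3 - <<'E'
from h import *
go(lane(-.13,.037),lanetool())
E
```

```text
delta [ 0.3 -0.7  0.8] [-0.2  0.2 -0. ]
```

>>> send_rows(
  deltas=[
    [0,0,1,0,0,0,0.5],
    [0,0,1,0,0,0,-1],
    [0,0,1,0,0,0,-1],
    [0,0,1,0,0,0,-1],
    [0,0,-10,0,0,0,-1],
    [0,0,-50,0,0,0,-1],
    [0,0,-80,0,0,0,-1],
    [0,0,-80,0,0,0,-1],
  ],
)

```text
time: 16.9
ee_pos: [0.6237, -0.0917, 0.2416]
eef_rot: [2.067, 2.065, -0.29]
ft_force: [-0.5, -0.3, -0.0]
gripper_width: 0.0855
gripper_force: 0.0
```

```bash
cat >> h.py <<'E'
def queue():
    p,d=snap("side");W=cloud("side",d);H=hsv(p);h,s=H[...,0].astype(int),H[...,1]
    q=W-[.62,0,.086]; L=np.stack([q[...,0],q[...,1]*C-q[...,2]*S,q[...,1]*S+q[...,2]*C],-1)
    m=((h<8)|(h>172))&(s>120)&(abs(L[...,0])<.05)&(abs(L[...,1])<.19)&(L[...,2]>.056)&(L[...,2]<.085)
    m=cv2.morphologyEx(m.astype(np.uint8),cv2.MORPH_CLOSE,np.ones((5,5),np.uint8))
    n,l,st,ce=cv2.connectedComponentsWithStats(m)
    for i in range(1,n):
        if st[i,4]>15: a=L[l==i]; print("lane tin",st[i,4],"x",np.nanpercentile(a[:,0],[3,97]).round(3),"y",np.nanpercentile(a[:,1],[3,97]).round(3),"z",np.nanpercentile(a[:,2],[5,50,95]).round(3))
    return p
E
python3 - <<'E'
from h import *
queue(); reds()
go([.4392,-.177,.2],down(23));go([.4392,-.177,.03],down(23))
E
```

```text
lane tin 195 x [-0.026  0.022] y [0.061 0.106] z [0.057 0.065 0.069]
[375. 235.] 257 rect [ 439.7 -176.7] [49.8 50. ] 22.4 z [62. 65. 68.]
[426. 255.] 272 rect [ 377.7 -334.6] [52.3 49.9] 74.3 z [61. 65. 69.]
delta [ -71.4 -182.2   59.2] [ -3.3  16.  -22.9]
delta [ -23.8 -182.   222.4] [ -3.3  16.  -22.9]
```

Tin 1 is queued at the stop (y≈0.084). Next is the second tin.

>>> send_rows(
  deltas=[
    [-10,-40,0,-1,4,-6,-1],
    [-30,-85,10,-2,8,-12,-1],
    [-50,-130,35,-3,12,-18,-1],
    [-71,-170,59,-3.3,16,-22.9,-1],
    [-71,-182,59,-3.3,16,-22.9,-1],
    [-71,-182,59,-3.3,16,-22.9,-1],
  ],
)

```text
time: 17.6
ee_pos: [0.4344, -0.1775, 0.1967]
eef_rot: [-1.736, -2.608, 0.004]
ft_force: [-0.7, -0.1, 0.1]
gripper_width: 0.0855
gripper_force: 0.0
```

```bash
python3 - <<'E'
from h import *
go([.4395,-.177,.03],down(22.4))
E
```

```text
delta [ -2.5   6.1 166.6] [-0.4 -0.3  0.3]
```

>>> send_rows(
  deltas=[
    [-2,3,50,0,0,0,-1],
    [-2,3,95,0,0,0,-1],
    [-2,3,125,0,0,0,-1],
    [-2,3,148,0,0,0,-1],
    [-2,3,162,0,0,0,-1],
    [-2,3,162,0,0,0,-1],
    [-2,3,162,0,0,0,0],
    [-2,3,162,0,0,0,0.5],
    [-2,3,162,0,0,0,0.5],
    [-2,3,162,0,0,0,0.5],
    [-2,3,162,0,0,0,0.5],
  ],
)

```text
time: 18.7
ee_pos: [0.4426, -0.1779, 0.038]
eef_rot: [1.734, 2.619, -0.003]
ft_force: [0.9, 0.5, 6.0]
gripper_width: 0.0494
gripper_force: 63.5
```

```bash
python3 - <<'E'
from h import *
go(lane(-.13,.12),lanetool())
E
```

```text
delta [   9.9  196.7 -199.5] [  3.2 -15.8  22.8]
```

>>> send_rows(
  deltas=[
    [0,0,-40,0,0,0,0.5],
    [0,0,-90,0,0,0,0.5],
    [0,0,-140,0,0,0,0.5],
    [2,20,-190,1,-4,6,0.5],
    [4,60,-200,2,-8,12,0.5],
    [6,100,-200,3,-12,18,0.5],
    [10,140,-200,3.2,-16,22.8,0.5],
    [10,180,-200,3.2,-16,22.8,0.5],
    [10,197,-200,3.2,-16,22.8,0.5],
    [10,197,-200,3.2,-16,22.8,0.5],
    [10,197,-200,3.2,-16,22.8,0.5],
    [10,197,-200,3.2,-16,22.8,0.5],
  ],
)

```text
time: 19.9
ee_pos: [0.6186, -0.0919, 0.2362]
eef_rot: [2.071, 2.071, -0.299]
ft_force: [0.1, 0.6, -1.8]
gripper_width: 0.0489
gripper_force: 63.5
```

```bash
python3 - <<'E'
from h import *
go(lane(-.13,.041),lanetool())
E
```

```text
delta [ 0.1  1.7 77.9] [-0.2  0.2  0. ]
```

>>> send_rows(
  deltas=[
    [0,1,25,0,0,0,0.5],
    [0,1,45,0,0,0,0.5],
    [0,1,60,0,0,0,0.5],
    [0,1,70,0,0,0,0.5],
    [0,1,75,0,0,0,0.5],
    [0,1,75,0,0,0,0.5],
    [0,1,75,0,0,0,0.5],
  ],
)

```text
time: 20.6
ee_pos: [0.6209, -0.1124, 0.1652]
eef_rot: [2.069, 2.07, -0.296]
ft_force: [-0.1, 0.5, -2.3]
gripper_width: 0.049
gripper_force: 63.5
```

```bash
python3 - <<'E'
from h import *
go(lane(-.13,.041),lanetool())
E
```

```text
delta [-0.  -0.9  4.1] [-0.   0.2  0. ]
```

>>> send_rows(
  deltas=[
    [0,0,3,0,0,0,0.5],
    [0,0,5,0,0,0,0.5],
    [0,0,5,0,0,0,0.5],
    [0,0,5,0,0,0,-1],
    [0,0,5,0,0,0,-1],
    [0,0,5,0,0,0,-1],
    [0,0,-10,0,0,0,-1],
    [0,0,-50,0,0,0,-1],
    [0,0,-80,0,0,0,-1],
    [0,0,-80,0,0,0,-1],
  ],
)

```text
time: 21.6
ee_pos: [0.6234, -0.0895, 0.2469]
eef_rot: [2.065, 2.066, -0.288]
ft_force: [0.1, -0.7, 1.1]
gripper_width: 0.0857
gripper_force: 0.0
```

```bash
python3 - <<'E'
from h import *
queue(); reds()
go([.3777,-.335,.2],down(-15.5));go([.3777,-.335,.2],down(74.5)); print(r.state()["joints"].round(2))
E
```

```text
lane tin 376 x [-0.027  0.022] y [0.02  0.113] z [0.059 0.065 0.069]
[426. 255.] 276 rect [ 377.8 -334.3] [52.1 49.9] 74.3 z [61. 65. 69.]
delta [-223.4 -243.7  108.9] [ 2.2 16.1 15.5]
delta [-223.4 -243.7  108.9] [-10.6  13.9 -73.9]
[-0.16  0.39  1.36 -0.29  1.36 -0.11]
```

>>> send_rows(
  deltas=[
    [-20,-35,0,0.5,4,4,-1],
    [-55,-70,10,1,8,8,-1],
    [-90,-105,30,1.5,12,12,-1],
    [-125,-140,60,2.2,16,15.5,-1],
    [-160,-175,85,2.2,16,15.5,-1],
    [-195,-215,100,2.2,16,15.5,-1],
    [-223,-244,108,2.2,16,15.5,-1],
    [-223,-244,108,2.2,16,15.5,-1],
    [-223,-244,108,2.2,16,15.5,-1],
  ],
)

```text
time: 22.6
ee_pos: [0.3749, -0.3354, 0.199]
eef_rot: [-2.504, -1.893, 0.005]
ft_force: [0.7, -0.4, 0.3]
gripper_width: 0.0852
gripper_force: 0.0
```

```bash
python3 - <<'E'
from h import *
go([.3777,-.3345,.03],down(-15.6))
E
```

```text
delta [  1.8   3.1 168.9] [-0.2  0.1 -0.2]
```

>>> send_rows(
  deltas=[
    [1,2,50,0,0,0,-1],
    [1,2,95,0,0,0,-1],
    [1,2,125,0,0,0,-1],
    [1,2,150,0,0,0,-1],
    [1,2,165,0,0,0,-1],
    [1,2,165,0,0,0,-1],
    [1,2,165,0,0,0,0],
    [1,2,165,0,0,0,0.5],
    [1,2,165,0,0,0,0.5],
    [1,2,165,0,0,0,0.5],
    [1,2,165,0,0,0,0.5],
  ],
)

```text
time: 23.7
ee_pos: [0.3795, -0.3349, 0.0365]
eef_rot: [2.5, 1.898, -0.004]
ft_force: [0.7, 2.0, 6.4]
gripper_width: 0.0491
gripper_force: 63.7
```

```bash
python3 - <<'E'
from h import *
go(lane(-.13,.12),lanetool())
E
```

```text
delta [ 298.   166.5 -201.8] [ -2.2 -15.7 -15.5]
```

>>> send_rows(
  deltas=[
    [0,0,-40,0,0,0,0.5],
    [0,0,-90,0,0,0,0.5],
    [20,10,-140,0,0,0,0.5],
    [60,33,-185,-0.5,-4,-4,0.5],
    [100,56,-201,-1,-8,-8,0.5],
    [142,79,-201,-1.5,-12,-12,0.5],
    [184,102,-201,-2.2,-16,-15.5,0.5],
    [226,126,-201,-2.2,-16,-15.5,0.5],
    [268,150,-201,-2.2,-16,-15.5,0.5],
    [298,167,-201,-2.2,-16,-15.5,0.5],
    [298,167,-201,-2.2,-16,-15.5,0.5],
    [298,167,-201,-2.2,-16,-15.5,0.5],
  ],
)

```text
time: 24.9
ee_pos: [0.6198, -0.0906, 0.2339]
eef_rot: [2.068, 2.075, -0.299]
ft_force: [0.1, -1.1, -2.8]
gripper_width: 0.0487
gripper_force: 64.3
```

```bash
python3 - <<'E'
from h import *
go(lane(-.13,.039),lanetool())
E
```

```text
delta [-1.9  0.5 78.2] [-0.2  0.2  0.2]
```

>>> send_rows(
  deltas=[
    [-1,0,25,0,0,0,0.5],
    [-1,0,45,0,0,0,0.5],
    [-1,0,60,0,0,0,0.5],
    [-1,0,70,0,0,0,0.5],
    [-1,0,76,0,0,0,0.5],
    [-1,0,76,0,0,0,0.5],
    [-1,0,76,0,0,0,0.5],
  ],
)

```text
time: 25.6
ee_pos: [0.62, -0.1141, 0.1633]
eef_rot: [2.07, 2.07, -0.296]
ft_force: [0.3, 0.1, -3.2]
gripper_width: 0.049
gripper_force: 64.3
```

```bash
python3 - <<'E'
from h import *
go(lane(-.13,.039),lanetool())
E
```

```text
delta [ 1.1 -0.   3.7] [-0.1  0.2  0. ]
```

>>> send_rows(
  deltas=[
    [0,0,3,0,0,0,0.5],
    [0,0,4,0,0,0,0.5],
    [0,0,4,0,0,0,0.5],
    [0,0,4,0,0,0,-1],
    [0,0,4,0,0,0,-1],
    [0,0,4,0,0,0,-1],
    [0,0,-10,0,0,0,-1],
    [0,0,-50,0,0,0,-1],
    [0,0,-80,0,0,0,-1],
    [0,0,-80,0,0,0,-1],
  ],
)

```text
time: 26.6
ee_pos: [0.6228, -0.0907, 0.2462]
eef_rot: [2.064, 2.066, -0.287]
ft_force: [0.0, 0.2, 1.2]
gripper_width: 0.0855
gripper_force: 0.0
```

```bash
cat >> h.py <<'E'
hd=np.array([.264,-.9645,0]); up=np.array([0,0,1.]); yt=np.array([.9645,.264,0])
def tilt(a): # gripper leans a deg from vertical toward +hd
    t=np.radians(a); z=-(np.sin(t)*hd+np.cos(t)*up); return z,R.from_matrix(np.stack([np.cross(yt,z),yt,z],1))
E
python3 - <<'E'
from h import *
queue(); p,d,W=reds()
roi=np.zeros(d.shape,bool);roi[215:245,280:315]=1;print("spool");blobs(roi,W,.125,.16)
H=hsv(p); roi[:]=0; roi[215:270,205:275]=1; print("cradle"); blobs(roi,W,.042,.065); blobs(roi,W,.004,.02)
z,Rt=tilt(-45); g=np.array([.4541,.0567,.100])+.019*z; pre=g-.12*z; print(pre)
go(pre,Rt)
E
```

```text
lane tin 527 x [-0.028  0.022] y [-0.026  0.113] z [0.06  0.066 0.069]
spool
[298. 228.] 173 rect [462.7  55.8] [49.9 33.4] 82.5 z [136. 139. 143.]
cradle
[233. 244.] 356 rect [408.1 261.1] [47.1 82. ] 15.0 z [45. 51. 58.]
[232. 244.] 343 rect [405.5 274.6] [ 93.9 103.6] 13.4 z [ 4.  7. 12.]
[0.4352457  0.12558245 0.17141778]
delta [ 227.7 -185.1    6.1] [ -7.8 -28.6 -13.3]
```

>>> send_rows(
  deltas=[
    [20,-15,-20,0,0,0,-1],
    [50,-35,-40,-1,-4,-2,-1],
    [85,-65,-50,-2.5,-9,-4.5,-1],
    [120,-95,-50,-4,-15,-7,-1],
    [155,-125,-50,-5.5,-20,-9.5,-1],
    [190,-155,-40,-7,-25,-12,-1],
    [220,-180,-25,-7.8,-28.6,-13.3,-1],
    [228,-185,0,-7.8,-28.6,-13.3,-1],
    [228,-185,6,-7.8,-28.6,-13.3,-1],
    [228,-185,6,-7.8,-28.6,-13.3,-1],
  ],
)

```text
time: 27.7
ee_pos: [0.4344, 0.1249, 0.1695]
eef_rot: [1.483, 1.949, -0.622]
ft_force: [-0.2, 0.3, 0.6]
gripper_width: 0.0855
gripper_force: 0.0
```

```bash
python3 - <<'E'
from h import *
z,Rt=tilt(-45); g=np.array([.4541,.0567,.100])+.019*z
go(g-.12*z,Rt);go(g,Rt); print(r.state()["joints"].round(2))
p,d=snap("side"); save("side5",cv2.resize(p[130:290,250:450],None,fx=4,fy=3.7,interpolation=cv2.INTER_CUBIC))
E
```

```text
delta [-1.   1.  -1.6] [-0.3  0.   0.3]
delta [ -1.    1.6 118.3] [-0.3  0.   0.3]
[ 0.57  0.38  1.81 -0.77  1.33  0.64]
```

View pics/side5.png

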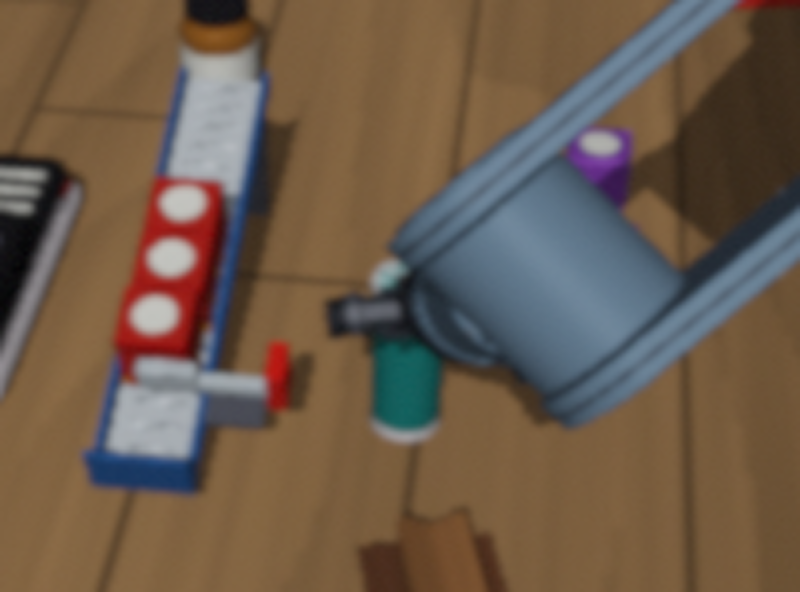

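The three red tins are queued at (183,203), (170,258) and (153,315). The spool is upright at (405,370) and the gripper is lined up on it. I'll advance along the tool axis and grip.

>>> send_rows(
  deltas=[
    [-1,1,40,0,0,0,-1],
    [-1,1,70,0,0,0,-1],
    [-1,1,95,0,0,0,-1],
    [-1,1,110,0,0,0,-1],
    [-1,1,117,0,0,0,-1],
    [-1,1,117,0,0,0,-1],
    [-1,1,117,0,0,0,-1],
  ],
)

```text
time: 28.45
ee_pos: [0.4584, 0.0454, 0.0893]
eef_rot: [1.486, 1.946, -0.616]
ft_force: [0.2, 1.4, 0.4]
gripper_width: 0.0855
gripper_force: 0.0
```

```bash
python3 - <<'E'
from h import *
z,Rt=tilt(-45); g=np.array([.4541,.0567,.100])+.019*z
go(g,Rt)
E
```

```text
delta [ 0.9 -1.1  2.9] [-0.1 -0.1 -0. ]
```

Grip and lift straight up. World up in tool axes is about (-0.71, 0, -0.71), but I'll check it first.

>>> send_rows(
  deltas=[
    [1,-1,2,0,0,0,-0.5],
    [1,-1,2,0,0,0,0],
    [1,-1,2,0,0,0,0.5],
    [1,-1,2,0,0,0,0.5],
    [1,-1,2,0,0,0,0.5],
    [1,-1,2,0,0,0,0.5],
  ],
)

```text
time: 29.05
ee_pos: [0.4571, 0.0448, 0.0867]
eef_rot: [1.484, 1.947, -0.617]
ft_force: [-0.4, 2.4, 5.7]
gripper_width: 0.0489
gripper_force: 61.2
```

```bash
python3 - <<'E'
from h import *
s=r.state(); R0=R.from_rotvec(s["eef_rot"]); p=s["ee_pos"]
go(p+[0,0,.12],tilt(-45)[1])
z1,_=tilt(-45); 
for a in(-15,0,15,30,45):
    print(a); go(p+[0,0,.15],tilt(a)[1])
E
```

```text
delta [-84.8  -0.2 -84.9] [-0.1 -0.   0.1]
-15
delta [-106.    -0.3 -106.1] [-0.1 30.   0.1]
0
delta [-106.    -0.3 -106.1] [-0.1 45.   0.1]
15
delta [-106.    -0.3 -106.1] [-0.1 60.   0.1]
30
delta [-106.    -0.3 -106.1] [-0.1 75.   0. ]
45
delta [-106.    -0.3 -106.1] [-0.1 90.   0. ]
```

>>> send_rows(
  deltas=[
    [-20,0,-20,0,0,0,0.5],
    [-45,0,-45,0,0,0,0.5],
    [-75,0,-75,0,0,0,0.5],
    [-106,0,-106,0,8,0,0.5],
    [-106,0,-106,0,16,0,0.5],
    [-106,0,-106,0,24,0,0.5],
    [-106,0,-106,0,32,0,0.5],
    [-106,0,-106,0,40,0,0.5],
    [-106,0,-106,0,48,0,0.5],
    [-106,0,-106,0,56,0,0.5],
    [-106,0,-106,0,64,0,0.5],
    [-106,0,-106,0,72,0,0.5],
  ],
)

```text
time: 30.25
ee_pos: [0.4573, 0.0441, 0.2365]
eef_rot: [-1.66, -2.172, -0.402]
ft_force: [-0.1, 0.3, -3.0]
gripper_width: 0.0485
gripper_force: 62.3
```

```bash
python3 - <<'E'
from h import *
z,Rt=tilt(45); seat=np.array([.4109,.2512,.075])
t=seat+.030*hd+.019*z; print(t)
go(t+[0,0,.15],Rt);go(r.state()["ee_pos"],Rt);print(r.state()["joints"].round(2))
E
```

```text
[0.41527315 0.23522309 0.06156497]
delta [162.2   9.7 111.9] [-0.  17.7 -0.1]
delta [0. 0. 0.] [-0.  17.7 -0.1]
[-0.44  0.22  1.67  0.36  1.57 -0.76]
```

>>> send_rows(
  deltas=[
    [10,1,7,0,8,0,0.5],
    [40,3,28,0,16,0,0.5],
    [75,5,52,0,18,0,0.5],
    [110,7,76,0,18,0,0.5],
    [145,9,100,0,18,0,0.5],
    [162,10,112,0,18,0,0.5],
    [162,10,112,0,18,0,0.5],
    [162,10,112,0,18,0,0.5],
    [162,10,112,0,18,0,0.5],
  ],
)

```text
time: 31.15
ee_pos: [0.4158, 0.2346, 0.2098]
eef_rot: [-1.486, -1.943, -0.612]
ft_force: [-0.4, -0.8, -1.5]
gripper_width: 0.0482
gripper_force: 62.4
```

```bash
python3 - <<'E'
from h import *
z,Rt=tilt(45); seat=np.array([.4109,.2512,.075]); t=seat+.030*hd+.019*z
go(t+[0,0,.15],Rt);go(t+[0,0,.04],Rt);print(r.state()["joints"].round(2))
p,d=snap("side"); save("side6",cv2.resize(p[180:380,250:450],None,fx=3,fy=3,interpolation=cv2.INTER_CUBIC))
W=cloud("side",d);H=hsv(p);h,s=H[...,0].astype(int),H[...,1]; m=(h>80)&(h<95)&(s>120)&(W[...,2]>.15)&(W[...,2]<.3); m[:180]=0; m[380:]=0
q=W[m]; print(len(q),rect(q[:,:2]),np.percentile(q[:,2],[5,50,95])); c=q[:,:2].mean(0)
w,v=np.linalg.eigh(np.cov((q-q.mean(0)).T)); print("axis",v[:,2])
E
```

```text
delta [ 1.8 -0.4 -0.7] [-0.1 -0.  -0.2]
delta [-76.   -0.   77.1] [-0.1 -0.  -0.2]
[-0.25  0.27  1.86  0.67  1.49 -0.73]
739 (array([411.4, 258.8]), array([ 44. , 128.9]), 13.1) [0.22982379 0.24466773 0.24860514]
axis [-0.2307462   0.97084042 -0.06500061]
```

View pics/side6.png

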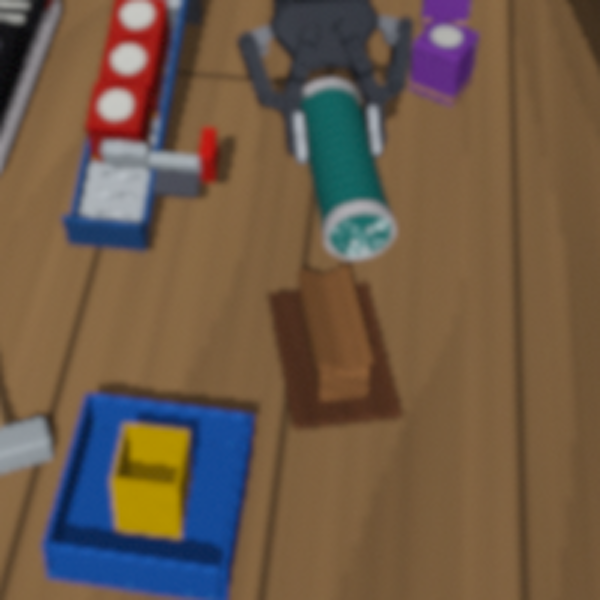

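The spool hangs level at crop (345,170), aligned with the cradle at (335,340), with a slight droop at the far end. The empty stands in the crate at (150,480). Lower.

>>> send_rows(
  deltas=[
    [-25,0,25,0,0,0,0.5],
    [-50,0,50,0,0,0,0.5],
    [-68,0,70,0,0,0,0.5],
    [-80,0,82,0,0,0,0.5],
    [-90,0,92,0,0,0,0.5],
    [-96,0,97,0,0,0,0.5],
    [-96,0,97,0,0,0,0.5],
    [-96,0,97,0,0,0,0.5],
  ],
)

```text
time: 32.0
ee_pos: [0.4152, 0.2359, 0.0739]
eef_rot: [-1.485, -1.943, -0.613]
ft_force: [-0.4, 0.4, -1.3]
gripper_width: 0.0488
gripper_force: 62.5
```

```bash
python3 - <<'E'
from h import *
z,Rt=tilt(45); seat=np.array([.4109,.2512,.075]); t=seat+.030*hd+.019*z
go(t,Rt)
for n in ("side","top"):
    p,d=snap(n)
    W=cloud(n,d);H=hsv(p);h,s=H[...,0].astype(int),H[...,1]; m=(h>80)&(h<95)&(s>120)&(W[...,2]>.06)&(W[...,2]<.13)&(abs(W[...,0]-.41)<.08)&(abs(W[...,1]-.25)<.1)
    q=W[m]; print(len(q),rect(q[:,:2]),np.percentile(q[:,2],[5,50,95]))
    # top ridge height vs position along axis
    u=(q-seat)@np.array([-.264,.9645,0])
    for a in range(-60,60,20):
        k=(u*1000>=a)&(u*1000<a+20)
        if k.sum()>3: print(a,np.percentile(q[k,2],95).round(4))
E
```

```text
delta [-9.2 -0.1  8.2] [-0.1 -0.  -0.1]
651 (array([412.5, 254.1]), array([ 43.8, 116.3]), 14.3) [0.09793731 0.10859204 0.11319743]
-60 0.113
-40 0.1129
-20 0.1132
0 0.1131
20 0.113
40 0.1138
481 (array([411.1, 250.5]), array([ 41.5, 110.5]), 14.2) [0.101447   0.10889328 0.11385922]
-60 0.1143
-40 0.1139
-20 0.1138
0 0.1135
20 0.1133
40 0.113
```

>>> send_rows(
  deltas=[
    [-3,0,3,0,0,0,0.5],
    [-6,0,6,0,0,0,0.5],
    [-8,0,8,0,0,0,0.5],
    [-8,0,8,0,0,0,0.5],
    [-8,0,8,0,0,0,0.5],
  ],
)

```text
time: 32.6
ee_pos: [0.4147, 0.2361, 0.0621]
eef_rot: [-1.485, -1.943, -0.613]
ft_force: [0.0, 0.9, -1.3]
gripper_width: 0.0485
gripper_force: 62.4
```

```bash
python3 - <<'E'
from h import *
z,Rt=tilt(45); seat=np.array([.4109,.2512,.075]); t=seat+.030*hd+.019*z
go(t,Rt)
E
```

```text
delta [-1.1  0.3 -0.4] [-0.1 -0.1 -0.1]
```

>>> send_rows(
  deltas=[
    [0,0,1,0,0,0,0.3],
    [0,0,1,0,0,0,-0.2],
    [0,0,1,0,0,0,-0.6],
    [0,0,1,0,0,0,-1],
    [0,0,1,0,0,0,-1],
    [0,0,-15,0,0,0,-1],
    [0,0,-45,0,0,0,-1],
    [0,0,-85,0,0,0,-1],
    [0,0,-125,0,0,0,-1],
    [0,0,-150,0,0,0,-1],
    [0,0,-150,0,0,0,-1],
  ],
)

```text
time: 33.7
ee_pos: [0.4452, 0.1315, 0.1697]
eef_rot: [-1.489, -1.947, -0.616]
ft_force: [-0.4, 0.0, -0.1]
gripper_width: 0.0854
gripper_force: 0.0
```

```bash
python3 - <<'E'
from h import *
queue()
seat=np.array([.4109,.2512,.075])
for n in ("side","top"):
    p,d=snap(n)
    W=cloud(n,d);H=hsv(p);h,s=H[...,0].astype(int),H[...,1]; m=(h>80)&(h<95)&(s>120)&(W[...,2]>.05)&(W[...,2]<.13)&(abs(W[...,0]-.41)<.08)&(abs(W[...,1]-.25)<.1)
    q=W[m]; print(len(q),rect(q[:,:2]),np.percentile(q[:,2],[5,50,97]))
    if n=="side": save("side7",cv2.resize(p[140:390,200:450],None,fx=2.4,fy=2.4,interpolation=cv2.INTER_CUBIC))
E
```

```text
lane tin 528 x [-0.028  0.022] y [-0.025  0.113] z [0.06  0.066 0.069]
670 (array([412.6, 253.8]), array([ 44.4, 116.5]), 15.0) [0.08431068 0.09634722 0.10140594]
490 (array([410.7, 250.9]), array([ 41.2, 110.9]), 14.4) [0.08876175 0.0962079  0.10171345]
```

View pics/side7.png

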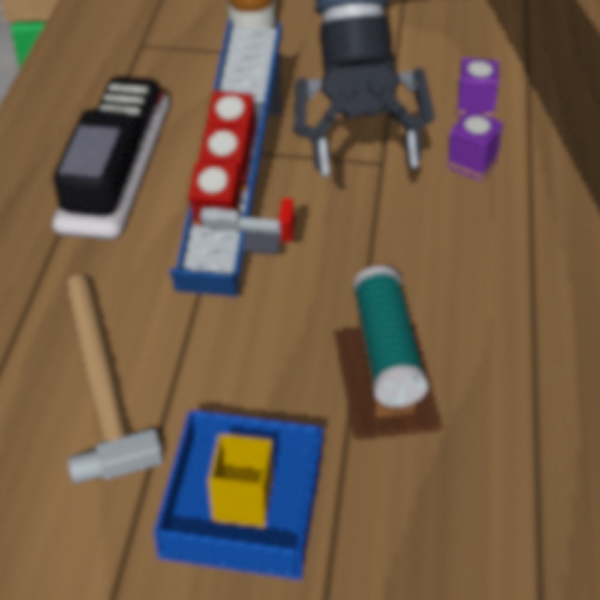

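The last view shows three red tins queued behind the shut stop at (212,180), (222,143) and (230,107). The spool lies in the cradle at (390,335), the empty is upright in the crate at (242,480), and the bystanders haven't moved.

```bash
python3 -c "
from bench import r
print(r.hand_in())"
```

```text
the job is handed in; nothing more can be done
None
```

The job is handed in, but the hand-in returned no verdict. In the last pictures the empty tin stands in the crate, all three red tins present are queued behind the shut stop, the spool lies in the cradle, and the shoe, glue jar and hammer look unmoved.

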